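Start the disc sander, extraction first

ROBOT

A 6-joint arm with a two-finger parallel gripper is mounted at the origin on the work surface. World frame = base frame: x ahead of the robot, y to its left, z up, the work surface at z = 0. Lengths are in mm, angles in rad, forces in N, time in s.
With the tool pointing down it reaches from about 225 to 725 mm from the base axis. Payload 3.1 kg.
Tool frame: the origin (TCP) lies between the finger pads; the fingertips stand 22 mm ahead of it and the grasp point (between the pads) lies 3 mm ahead of it; z points along the fingers, y is the line along which they close (so a half turn about z gives the same grasp; the last joint's range is limited). The gripper opens to 85 mm and grips with 20 to 120 N. Pads are 22 mm wide; open, the fingers measure 114 mm over their backs; the gripper's body (76 mm by 85 mm) begins 54 mm behind the grasp point. The pads swing forward as they close: fully open they stand 13 mm farther back than shut.
Start: joints at [-0.128, 0.048, 0.099, 1.622, 0, 1.443], TCP at [524.993, -0.012, 253.312] pointing down, gripper open.
Joint ranges: [-2.91, 2.91], [-0.99, 1.94], [-1.21, 1.42], [-2.12, 2.29], [-1.49, 1.47], [-3.14, 3.14]. Speed limits (rad/s): [2.79, 2.79, 3.14, 3.14, 3.14, 3.14].

INTERFACE

Orientations are given as a unit quaternion [x, y, z, w].
In Python, from workcell import env gives the robot as it stands.
- The arm moves only by the tool step_arm, never from a script. Its argument "steps" is a list of rows, each a list of 4 numbers: the shift along the tool's x, y, z each as a share of 0.06 m, from -1 to 1, then the turn about the tool's z as a share of 5 degrees, from -1 to 1. In form: [[dx, dy, dz, turn], ...]. A call has 1 to 12 rows; each row shifts and turns the commanded pose from where the row before left it, along the tool's axes as they then stand; what a row does not reach is not made up. A row lasts 1/8 s, in which the tool goes at most 62.5 mm and 10.7 degrees, less where a joint would pass 70% of its speed; a pose out of reach is approached as far as the arm can. A call with a number of a shift or a turn outside -1 to 1 is refused whole. A call with a gripper value outside its range is refused whole. "hand" is the finger opening in mm, from 0 to 85.4, set as the call begins (left out, the last holds). The fingers move at their own pace and stop on an object; "newtons" is the grip in N (left out, the last holds). Time passes only in rows, so rows that do not move let the fingers close. It gives the time, the measured TCP pose, the force, the opening and the grip force at its end, in the units of the state.
- env.observe(): the state, without advancing time (a new reading comes with each control period).
- env.read_camera(name): name is "scene" or "side" or "wrist"; returns a dict with "color" (420x560x3 uint8, blue, green, red), "fx", "fy", "cx", "cy" (pixels), "R" (3x3) and "t" (3): a world point X has camera coordinates R X + t; the wrist camera has in their place "hand_eye" (4x4, takes a point from camera to tool coordinates, whose origin is the TCP and whose axes are the flange's). Camera axes: x right, y down, z forward; pixel columns grow to the right and rows downward; lengths in mm; the calibration is good to about 2 mm. A picture is of the moment at which its call begins: read the wrist's pose just before it. There is no depth.
- env.close_job(): hands the job in; it is judged then, once.
The state is a dict: "clock": time; "q": joint angles; "qvel": joint speeds; "effort": joint torques, N m; "tool_pos": TCP position; "tcp_rot": TCP orientation; "ft_force": force on the tool from outside, world axes, zero at the start; "moment": the same for the moment, N m; "gripper_width": finger opening in mm; "gripper_force": force on a finger pad.
Only numpy, scipy, OpenCV 4.12 (cv2) and the standard library are available. Lean on these libraries where they do the work, as an engineer would, in place of code of your own. Each camera call takes 0.05 s, during which the arm holds its last target. There are 200 camera calls.

TASK

Start up the disc sander with your fingertips: first press the oblong key on the dust extractor's remote all the way down and let it go, then push the raised far half of the rocker on the grey switch box right down to switch it on, and then press the square key next to it all the way down and let it go. Do not press the round keys, and leave the remote and everything else lying where they are: nothing is to be picked up.

Things in the scene. Friction and masses are not known exactly. Their poses are not given: they have to be found in the camera images.
- switchbox: the sander's switch box, bolted to the bench: painted grey box 100 (its x) x 200 (its y) x 60 mm high. Origin under its centre, z up, -x is its near side (roughly towards the robot). On its flat top, in a row along its y: the rocker at y +64 mm, the square start key at y +2 mm, the round mushroom stop button at y -62 mm, all at x 0
- rocker_far (a point): the point to press: mid far (+x) half of the rocker, on its upper face. The rocker is off-white like all the keys, 70 mm long (along the box's x), 36 wide: two flat halves in a shallow V, pivoting at mid-length, 68 mm above the bench. Off: near half level, far half slopes up. On: far half level. The point is 22 mm beyond the pivot and 81 mm high when off, 24 and 72 when fully on
- rocker (a joint): rocker angle in rad: 0 off (far half up), 0.40 fully on (far half down, a hard stop). It stays where it is left; friction takes about 4 N at the pressing point, up to 8 N nearer the pivot
- start_top (a point): centre of the upper face of the square start key, 26 x 26 mm, 72 mm above the bench (12 mm proud of the box), pressed straight down
- start_key (a joint): start key travel in m: 0 up, 0.006 fully down; springs back; 2 N to begin, about 5.5 N fully down
- stop_top (a point): top centre of the round mushroom stop button, 36 mm across, 76 mm above the bench; not to be pressed
- stop_key (a joint): stop button travel in m: 0 up, 0.006 down; springs back
- remote: the dust extractor's radio remote, lying loose on the bench, 0.35 kg or so: grey plastic bar 170 (its x) x 62 (its y) x 28 mm high. Origin under its centre, z up, +x roughly away from the robot. Far end (x +42 mm): the oblong start key; near end (x -34 mm): a small round key
- bar_top (a point): centre of the upper face of the remote's oblong key, 18 (remote's x) x 42 (remote's y) mm, 38 mm above the bench (10 mm proud of the remote), pressed straight down
- bar_key (a joint): oblong key travel in m: 0 up, 0.006 fully down; springs back; 2 N to begin, about 5.5 N fully down
- round_top (a point): centre of the upper face of the remote's round key, 22 mm across, 38 mm above the bench; not to be pressed
- round_key (a joint): round key travel in m: 0 up, 0.006 down; springs back
- dowel_block: small loose pale wooden drilled block, 40 x 70 x 30 mm high, by the switch box's near side; origin under its middle; leave alone
- tape: loose square tape measure, 56 x 56 x 30 mm high, beside the remote; origin under its middle; leave alone
- try_square: loose try square, wooden stock 100 mm, steel blade 130 mm, lying flat, 18 mm high; origin under its middle; leave alone
- glue: loose white glue bottle, 56 mm across, 100 mm high, standing between the two controls; origin under its middle; leave alone
- mallet: loose wooden mallet lying down, about 265 mm long, 50 mm high; origin under its middle; leave alone
- plane: loose hand plane, 200 x 50 mm, 85 mm high; origin under its middle; leave alone
- offcut: loose wooden offcut, 150 x 45 x 22 mm; origin under its middle; leave alone
There are look-alikes about, which are no part of the job. Leave any pink look-alike of the remote alone. Leave any orange look-alike of the switchbox alone.

How it is judged (in metres and radians):
On the way, in this order (a step that is already met when the one before it is completed fails the run):
1. the remote's oblong key is pressed fully down with the fingers (value of joint bar_key above 0.0045 m and contact force between the fingers and bar_key above 0.3 N), for 0.05 s.
2. the rocker is pushed over to on (value of joint rocker above 0.34 rad and value of joint bar_key below 0.0015 m), for 0.1 s.
3. the square start key is pressed fully down with the fingers (value of joint start_key above 0.0045 m and contact force between the fingers and start_key above 0.3 N and value of joint rocker above 0.34 rad), for 0.05 s.
At the end, for the whole second after the job is handed in: The rocker is on (over 0.34 rad), all four keys are up (under 1.5 mm down), and the remote lies flat and still within 30 mm of where it began (all of step 2 and value of joint each of start_key, stop_key, round_key below 0.0015 m and height (world z) of remote below 0.006 m and angle between remote's own z axis and vertical below 0.08 rad and distance of remote from where it was at the start of the episode below 0.03 m and linear speed of remote below 0.02 m/s); the robot touches nothing.
It fails at once if the stop button or the remote's round key is pressed (3 mm or more) (value of joint any of stop_key, round_key above 0.003 m).
It fails at once if the start key is pressed while the rocker is not on (value of joint start_key above 0.003 m and value of joint rocker below 0.3 rad).
It fails at once if the remote is lifted, tipped or shoved (12 mm up, 0.2 rad, 30 mm) (height (world z) of remote above 0.012 m or angle between remote's own z axis and vertical above 0.2 rad or distance of remote from where it was at the start of the episode above 0.03 m).
It fails at once if another thing on the bench is moved by more than 30 mm (distance of any of dowel_block, tape, try_square, glue, mallet, plane, offcut from where it was at the start of the episode above 0.03 m).
It also fails if it takes over 48 s, if anything falls off the work surface, if the arm or the gripper's body presses on something with over 40 N, if the wrist force passes 120 N, or if a joint passes its speed limit or range.

## Working session

There is one attempt and no reset: what is moved stays moved. The work goes in short steps, Python scripts to look and compute and a tool call to move; the robot and the scene stay as the last step left them, time stands still between calls to the robot, and variables do not carry over. Pictures are saved under pics/ and viewed, at most 10 in all, crops included, and the job is handed in when it is done.

Besides the shell and the picture viewer there is one more tool, called after "Request:" as name(argument=value, ...), one argument or row to a line, values as JSON. step_arm: Moves the arm, as the interface text tells. Its arguments: {"type":"object","properties":{"steps":{"type":"array"},"hand":{"type":"number"},"newtons":{"type":"number"}},"required":["steps"]}

```bash
mkdir -p pics; python3 - <<'E'
from workcell import env
import cv2,pickle
s=env.observe();print(s)
d={}
for n in("scene","side","wrist"):
    d[n]=env.read_camera(n);cv2.imwrite(f"pics/{n}0.png",d[n]["color"])
d["s"]=s
pickle.dump(d,open("d0.pkl","wb"))
for n in d:
    if n!="s":print(n,{k:v for k,v in d[n].items() if k!="color"})
E
```

```text
{'clock': 0.0, 'q': array([-1.27819678e-01,  4.87566440e-02,  9.75430324e-02,  1.62201739e+00,
        1.73898766e-05,  1.44298204e+00]), 'qvel': array([3.57242439e-04, 1.09552630e-03, 1.92864168e-04, 5.67665302e-04,
       1.20831588e-03, 6.00493981e-05]), 'effort': array([ 2.96208136e-04, -3.38780022e+01,  3.20016932e+01,  2.03766406e-02,
       -2.11149008e-04,  6.20949692e-06]), 'tool_pos': array([5.24416037e+02, 5.72525262e-02, 2.52086585e+02]), 'tcp_rot': array([ 0.70710817,  0.70710434, -0.00073716, -0.0009688 ]), 'ft_force': array([-0.72236704,  0.24480407, -0.20939078]), 'moment': array([-0.00683662, -0.0367973 , -0.0281988 ]), 'gripper_force': 0.0, 'gripper_width': 85.32029506329033}
scene {'fx': 430.389439273145, 'fy': 430.389439273145, 'cx': 280.8674631400697, 'cy': 213.12272582134597, 'R': array([[-0.46409725,  0.88578186, -0.00205901],
       [ 0.57074499,  0.29725732, -0.76543337],
       [-0.67739494, -0.35641069, -0.64351186]]), 't': array([ 234.35384048, -236.36461424, 1811.62033462])}
side {'fx': 379.47989019033764, 'fy': 379.47989019033764, 'cx': 280.9549071671769, 'cy': 211.84572339216015, 'R': array([[-0.99462187, -0.10291671, -0.01163947],
       [-0.06823643,  0.73567417, -0.67388969],
       [ 0.07791736, -0.66947119, -0.73874029]]), 't': array([ 508.99102998,   65.53064577, 1250.45911591])}
wrist {'fx': 320.5398190954973, 'fy': 320.5398190954973, 'cx': 278.1995591833007, 'cy': 211.13788922991384, 'hand_eye': array([[-2.20318207e-04, -9.48864643e-01, -3.15683135e-01,
         8.05035127e+01],
       [ 9.99999583e-01,  7.07761685e-05, -9.10644528e-04,
        -2.87387079e-01],
       [ 8.86421237e-04, -3.15683204e-01,  9.48864231e-01,
        -1.20280863e+02],
       [ 0.00000000e+00,  0.00000000e+00,  0.00000000e+00,
         1.00000000e+00]])}
```

View pics/scene0.png

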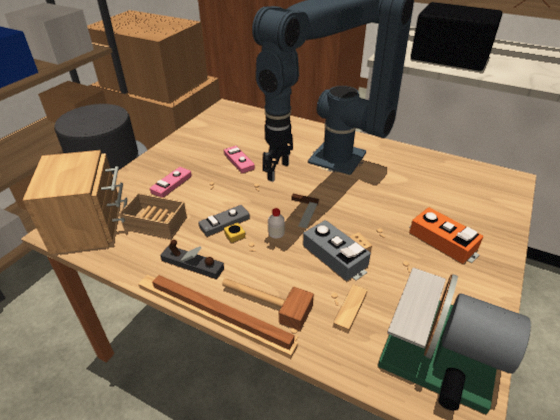

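View pics/side0.png

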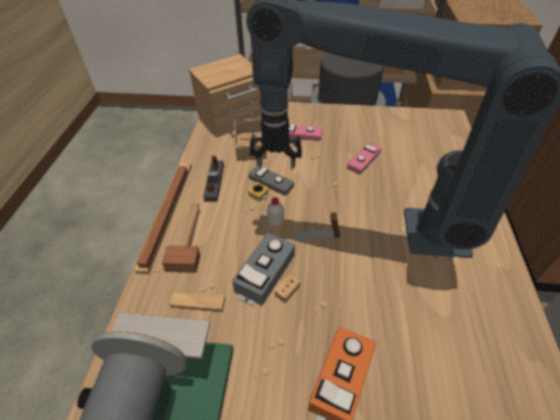

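View pics/wrist0.png

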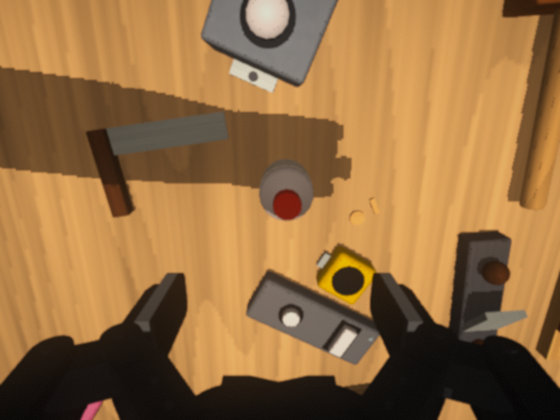

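The wrist view shows the grey remote with its round key at (291,317), its oblong key at (345,340) and the stop button at (267,15). The box's stop/start/rocker are at (323,230)/(337,242)/(352,255) in the scene view and (275,245)/(264,261)/(252,276) in the side view.

```bash
cat > h.py <<'E'
import cv2,numpy as np
from scipy.spatial.transform import Rotation as Ro
def pose(c,s):
    if "R" in c: R=c["R"];return R.T,-R.T@c["t"]
    A=Ro.from_quat(s["tcp_rot"]).as_matrix();H=c["hand_eye"]
    return A@H[:3,:3],A@H[:3,3]+s["tool_pos"]
def ray(c,s,p,z):
    R,o=pose(c,s);d=R@np.array([(p[0]-c["cx"])/c["fx"],(p[1]-c["cy"])/c["fy"],1]);return (o+d*(z-o[2])/d[2])
def blob(c,p,r=14,off=45):
    "centroid and area of the bright unsaturated blob nearest p"
    im=c["color"].astype(int);x0=max(p[0]-r,0);y0=max(p[1]-r,0);w=im[y0:p[1]+r,x0:p[0]+r]
    hi=w.max(2);lo=w.min(2);t,_=cv2.threshold(hi.astype(np.uint8),0,255,cv2.THRESH_OTSU)
    m=((hi>t)&(hi-lo<80)).astype(np.uint8)
    n,l,st,ce=cv2.connectedComponentsWithStats(m)
    k=max(range(1,n),key=lambda i:st[i,4]-0*i);return ce[k]+[x0,y0],st[k]
E
python3 - <<'E'
import pickle;from h import *
d=pickle.load(open("d0.pkl","rb"));s=d["s"]
P={"wrist":dict(bar=((345,340),24,38),rnd=((291,317),16,38),stop=((267,15),28,76)),
"scene":dict(stop=((323,230),8,76),start=((337,242),8,72),rock=((352,255),11,74),bar=((213,220),8,38),rnd=((233,213),7,38)),
"side":dict(stop=((275,245),9,76),start=((264,261),8,72),rock=((252,276),15,74),bar=((262,173),8,38),rnd=((280,180),6,38))}
for n in P:
  for k,(p,r,z) in P[n].items():
    c,st=blob(d[n],p,r);print(n,k,c.round(1),st,ray(d[n],s,c,z).round(1))
a=cv2.resize(d["scene"]["color"][195:285,190:380],None,fx=4,fy=4)
b=cv2.resize(d["side"]["color"][160:310,220:310],None,fx=4,fy=4)
cv2.imwrite("pics/a.png",np.hstack([cv2.copyMakeBorder(a,0,240,0,0,0)[:, :440*2][:, :],b])[:, :]) 
E
```

```text
wrist bar [342.4 343.1] [  8  13  28  30 394] [ 605.  -207.5   38. ]
wrist rnd [290.7 319.2] [  8  11  17  15 197] [ 538.7 -171.6   38. ]
wrist stop [266.9  16.7] [   7    0   43   38 1373] [514.3 148.2  76. ]
scene stop [322.  228.5] [ 2  3 11  8 73] [520.6 154.7  76. ]
scene start [336.7 239.5] [ 3  2 11  8 57] [541.7 213.   72. ]
scene rock [351.7 249.5] [  0   0  22  13 192] [563.4 269.7  74. ]
scene bar [212. 219.] [ 2  3 11  9 49] [ 607.9 -207.6   38. ]
scene rnd [232.1 210.7] [ 3  2  7  6 27] [ 539.6 -171.5   38. ]
side stop [274.7 243.9] [ 4  4 11  9 82] [513.1 157.7  76. ]
side start [263.7 259.5] [ 3  2 10 10 68] [538.9 214.   72. ]
side rock [250.5 273.1] [  0   0  30  25 387] [569.2 264.6  74. ]
side bar [263.3 169.1] [ 3  0 13 10 75] [ 599.7 -215.1   38. ]
side rnd [280.  176.8] [ 1  0 11  8 51] [ 533.3 -178.3   38. ]
```

Request:
step_arm(
  steps=[
    [-0.8625,0.3375,0,0],
    [-0.8625,0.3375,0,0],
    [-0.8625,0.3375,0,0],
    [-0.8625,0.3375,0,0],
    [0,0,0.8,0],
    [0,0,0.8,0],
    [0,0,0,0],
    [0,0,0,0],
  ],
  hand=0,
)

```text
clock: 1.15
tool_pos: [606.6, -207.1, 159.0]
tcp_rot: [0.707, 0.707, 0.0, 0.001]
ft_force: [0.5, -0.3, 0.3]
gripper_width: 0.7
gripper_force: 0.0
```

```bash
cat > look.py <<'E'
from workcell import env
import pickle,sys,cv2
s=env.observe();c=env.read_camera("wrist");cv2.imwrite(f"pics/{sys.argv[1]}.png",c["color"])
pickle.dump((c,s),open(sys.argv[1]+".pkl","wb"));print(s["clock"],s["tool_pos"],s["tcp_rot"],s["gripper_width"],s["ft_force"])
E
python3 look.py w1
```

```text
1.15 [ 606.63855941 -207.14223745  159.04637783] [7.07026597e-01 7.07186301e-01 3.23981564e-04 9.06672531e-04] 0.7288700667406338 [ 0.48728951 -0.28282948  0.25220938]
```

View pics/w1.png

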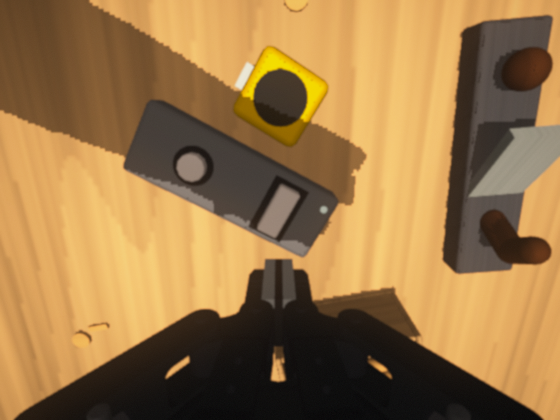

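The closed fingers hang just in front of the remote. The oblong key is at about (279,210), the round key at (191,166), and the tape is clear of the tool.

```bash
python3 - <<'E'
import pickle;from h import *
c,s=pickle.load(open("w1.pkl","rb"))
for p in((279,210),(191.5,166)): print(ray(c,s,p,38).round(1))
R,o=pose(c,s)
for h in(22,16): 
  q=R.T@(s["tool_pos"]+[0,0,-h]-o);print(h,q[:2]/q[2]*320.54+[278.2,211.1])
E
```

```text
[ 607.  -206.1   38. ]
[ 540.6 -171.    38. ]
22 [278.98788443 273.95225918]
16 [279.02748124 280.19811871]
```

Request:
step_arm(
  steps=[
    [0.015,0,0.75,0],
    [0,0,0.65,0],
    [0,0,0.15,0],
    [0,0,0,0],
  ],
)

```text
clock: 1.7
tool_pos: [607.3, -206.5, 66.6]
tcp_rot: [0.707, 0.707, 0.001, 0.001]
ft_force: [0.9, -0.6, 0.8]
gripper_width: 0.1
gripper_force: 0.0
```

Request:
step_arm(
  steps=[
    [0,0,0.05,0],
    [0,0,0.03,0],
    [0,0,0,0],
  ],
)

```text
clock: 2.08
tool_pos: [606.4, -206.3, 60.3]
tcp_rot: [0.707, 0.707, 0.0, 0.001]
ft_force: [0.1, 0.0, 0.3]
gripper_width: 0.1
gripper_force: 0.0
```

Request:
step_arm(
  steps=[
    [0,0,0.05,0],
    [0,0,0,0],
  ],
)

```text
clock: 2.33
tool_pos: [606.4, -206.3, 57.2]
tcp_rot: [0.707, 0.707, 0.0, 0.001]
ft_force: [-0.5, 0.9, 3.2]
gripper_width: -0.2
gripper_force: 1.7
```

Request:
step_arm(
  steps=[
    [0,0,0.05,0],
    [0,0,0,0],
  ],
)

```text
clock: 2.58
tool_pos: [606.4, -206.3, 54.3]
tcp_rot: [0.707, 0.707, 0.0, 0.001]
ft_force: [-0.4, 0.2, 5.5]
gripper_width: 0.0
gripper_force: 2.6
```

Request:
step_arm(
  steps=[
    [0,0,0.03,0],
    [0,0,0.02,0],
    [0,0,0,0],
  ],
)

```text
clock: 2.95
tool_pos: [606.5, -206.4, 54.0]
tcp_rot: [0.707, 0.707, 0.0, 0.001]
ft_force: [-4.7, 1.6, 13.6]
gripper_width: -0.1
gripper_force: 7.0
```

Request:
step_arm(
  steps=[
    [0,0,-0.5,0],
    [0,0,-0.9,0],
    [0,0,-0.8,0],
    [0.93,-0.066,0,0],
    [0.93,-0.066,0,0],
    [0.93,-0.066,0,0],
    [0.93,-0.066,0,0],
    [0.93,-0.066,0,0],
    [0.93,-0.066,0,0],
    [0.93,-0.066,0,0],
    [0.93,-0.066,0,0],
  ],
)

```text
clock: 4.32
tool_pos: [573.7, 242.0, 181.4]
tcp_rot: [0.707, 0.707, -0.001, -0.0]
ft_force: [1.4, 0.2, -0.2]
gripper_width: 0.4
gripper_force: 0.0
```

Request:
step_arm(
  steps=[
    [0,0,0,0],
    [0,0,0,0],
  ],
)

```text
clock: 4.58
tool_pos: [574.0, 240.0, 181.5]
tcp_rot: [0.707, 0.707, -0.001, -0.0]
ft_force: [-0.1, -0.3, -0.1]
gripper_width: 0.2
gripper_force: 0.0
```

```bash
python3 look.py w2
```

```text
4.575 [573.96020155 240.03479569 181.53241476] [ 7.06902015e-01  7.07310917e-01 -8.98244751e-04 -4.41523446e-05] 0.2363972296441396 [-0.09113013 -0.26229764 -0.09162009]
```

View pics/w2.png

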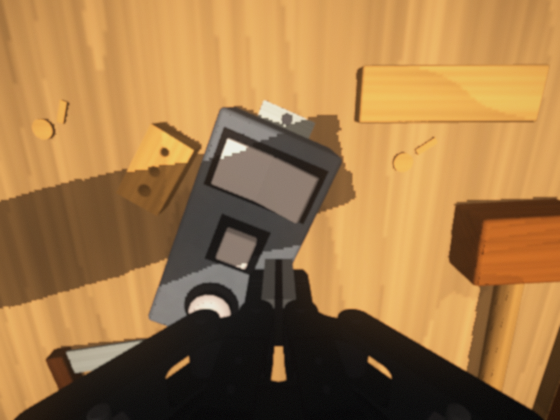

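The wrist view shows the rocker with its pivot at about (263,180) and mid far half at about (290,189). The start key is at (237,247) and the stop button at (209,305).

```bash
python3 - <<'E'
import pickle;from h import *
c,s=pickle.load(open("w2.pkl","rb"))
for p,z in(((263,180),68),((290,189),81),((237,247),72),((209,303),76)): print(ray(c,s,p,z).round(1))
E
```

```text
[562. 267.  68.]
[581.7 263.5  81. ]
[541.  214.2  72. ]
[516.5 165.7  76. ]
```

Request:
step_arm(
  steps=[
    [0.4,0.133,0,0],
    [0,0,0.6,0],
    [0,0,0.5,0],
    [0,0,0.1,0],
    [0,0,0.1,0],
    [0,0,0.05,0],
    [0,0,0,0],
  ],
)

```text
clock: 5.5
tool_pos: [583.4, 264.2, 103.3]
tcp_rot: [0.707, 0.707, 0.001, 0.001]
ft_force: [-0.6, -1.5, 1.8]
gripper_width: -0.1
gripper_force: 0.8
```

Request:
step_arm(
  steps=[
    [0,0,0.05,0],
    [0,0,0.03,0],
    [0,0,0,0],
  ],
)

```text
clock: 5.88
tool_pos: [582.9, 264.7, 97.2]
tcp_rot: [0.707, 0.707, 0.001, 0.0]
ft_force: [1.8, -1.0, 3.8]
gripper_width: 0.1
gripper_force: 1.6
```

Request:
step_arm(
  steps=[
    [0,0,0.03,0],
    [0,0,0.03,0],
    [0,0,0,0],
  ],
)

```text
clock: 6.25
tool_pos: [582.9, 264.6, 94.0]
tcp_rot: [0.707, 0.707, 0.001, 0.0]
ft_force: [1.4, 0.6, 5.8]
gripper_width: -0.1
gripper_force: 2.9
```

Request:
step_arm(
  steps=[
    [0,0,0.03,0],
    [0,0,0,0],
    [0,0,0,0],
  ],
)

```text
clock: 6.62
tool_pos: [582.9, 264.6, 94.0]
tcp_rot: [0.707, 0.707, 0.001, 0.001]
ft_force: [-0.1, -1.4, 11.7]
gripper_width: -0.1
gripper_force: 5.6
```

Request:
step_arm(
  steps=[
    [0,0,-0.4,0],
    [0,0,-0.1,0],
    [-0.42,-0.35,0,0],
    [-0.42,-0.35,0,0],
    [0,0,0.2,0],
    [0,0,0,0],
    [0,0,0,0],
  ],
)

```text
clock: 7.5
tool_pos: [540.3, 214.4, 108.6]
tcp_rot: [0.707, 0.707, -0.0, -0.0]
ft_force: [0.0, 0.8, -0.6]
gripper_width: 0.0
gripper_force: 0.0
```

Request:
step_arm(
  steps=[
    [0,0,0.15,0],
    [0,0,0.03,0],
    [0,0,0,0],
  ],
)

```text
clock: 7.88
tool_pos: [540.1, 214.0, 98.0]
tcp_rot: [0.707, 0.707, -0.0, -0.0]
ft_force: [0.7, 0.1, 0.1]
gripper_width: 0.1
gripper_force: 0.0
```

Request:
step_arm(
  steps=[
    [0,0,0.06,0],
    [0,0,0.05,0],
    [0,0,0,0],
  ],
)

```text
clock: 8.25
tool_pos: [540.6, 214.0, 92.4]
tcp_rot: [0.707, 0.707, 0.0, 0.0]
ft_force: [-0.2, -0.2, 1.9]
gripper_width: 0.3
gripper_force: 1.4
```

Request:
step_arm(
  steps=[
    [0,0,0.04,0],
    [0,0,0.04,0],
    [0,0,0,0],
  ],
)

```text
clock: 8.62
tool_pos: [540.6, 214.0, 88.1]
tcp_rot: [0.707, 0.707, 0.001, 0.0]
ft_force: [-1.8, -0.7, 7.5]
gripper_width: 0.0
gripper_force: 3.3
```

Request:
step_arm(
  steps=[
    [0,0,0.03,0],
    [0,0,0,0],
  ],
)

```text
clock: 8.88
tool_pos: [540.7, 214.0, 88.0]
tcp_rot: [0.707, 0.707, 0.001, 0.001]
ft_force: [-4.7, -0.8, 12.9]
gripper_width: -0.2
gripper_force: 6.0
```

Request:
step_arm(
  steps=[
    [0,0,-0.4,0],
    [0,0,-0.9,0],
    [0,0,-0.4,0],
    [-0.6,0,0,0],
    [0,0,0,0],
    [0,0,0,0],
  ],
)

```text
clock: 9.62
tool_pos: [539.9, 177.9, 186.2]
tcp_rot: [0.707, 0.707, -0.001, -0.001]
ft_force: [0.3, 0.1, -0.4]
gripper_width: -0.3
gripper_force: 0.0
```

```bash
python3 look.py w3
```

```text
9.625 [539.85868633 177.94555705 186.23082786] [ 7.07271609e-01  7.06941374e-01 -5.33435678e-04 -6.93854923e-04] -0.3387017298648838 [ 0.28753964  0.07414697 -0.41846307]
```

View pics/w3.png

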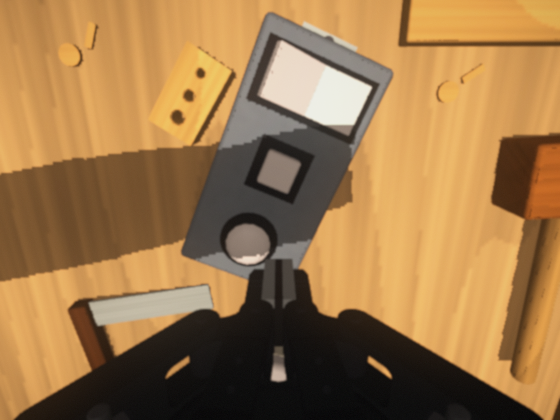

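The rocker (about (315,88)) now has its far half level and bright, the start key at (279,171) is up, and nothing is being touched.

```bash
python3 -c "
from workcell import env
print(env.close_job())"
```

```text
the job is handed in; nothing more can be done
None
```

I pressed the remote's oblong key, pushed the rocker over to on and pressed the square start key, in that order, each down to its hard stop by force reading; the job was handed in at about 9.7 s with the arm clear, and no verdict came back.

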